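Change over the bench fume extraction

TASK

Change the fume extraction over from the orange inlet to the blue one. With a fingertip, gently push the blue inlet's damper lever round until it points along its duct over the green mark (open); only then push the orange inlet's lever round until it stands square across its duct over the red mark (shut). Do not grip or force the levers, stop them on the marks rather than past them, and leave the things standing about where they are.

Things in the scene. Friction and masses are not known exactly. Their poses are not given: they have to be found in the camera images.
- blue_inlet: fixed extraction inlet with blue bands: aluminium duct 80 mm across, level along its x, axis 75 mm above the bench; black mouth ring 90 mm across at x = -100 to -116 mm; at x = 104 mm an elbow down into a flange 120 mm across. Origin on the bench under the lever's pivot. Round the pivot a white dial plate, 100 mm across, top at 119 mm: green mark on the -x side, red on the +y side.
- orange_inlet: fixed extraction inlet with orange bands: aluminium duct 80 mm across, level along its x, axis 75 mm above the bench; black mouth ring 90 mm across at x = -100 to -116 mm; at x = 104 mm an elbow down into a flange 120 mm across. Origin on the bench under the lever's pivot. Round the pivot a white dial plate, 100 mm across, top at 119 mm: green mark on the -x side, red on the +y side.
- blue_lever (a joint): lever angle about the vertical at blue_pivot. 0 = shut: square across the duct, over the red mark, pointing along blue_inlet's +y. 1.571 = open: over the green mark, along blue_inlet's -x. Grows counter-clockwise from above. Stops lie past the marks, at -0.3 and 1.87; no clicks; it stays where left; about 1.5 N at its end turns it (0.12 N m of friction). It starts shut or a little open (0 to 0.5).
- orange_lever (a joint): lever angle about the vertical at orange_pivot. 0 = shut: square across the duct, over the red mark, pointing along orange_inlet's +y. 1.571 = open: over the green mark, along orange_inlet's -x. Grows counter-clockwise from above. Stops lie past the marks, at -0.3 and 1.87; no clicks; it stays where left; about 1.5 N at its end turns it (0.12 N m of friction). It starts open or nearly so (1.3 to 1.7).
- blue_pivot (a point): point on the turning axis of the blue inlet's lever, at the lever's mid-height, 137 mm above the bench
- orange_pivot (a point): point on the turning axis of the orange inlet's lever, at the lever's mid-height, 137 mm above the bench
- blue_tip (a point): middle of the outer end of the blue inlet's lever, 100 mm from the pivot. The lever is a bar 14 mm thick, from 126 to 148 mm above the bench, dark steel with its last 34 mm blue, on a hub 28 mm across, top at 152 mm. Air under the bar: 7 mm over the dial plate, 11 mm over the duct's crown (mouth ring: up to 120 mm), open beside the duct
- orange_tip (a point): middle of the outer end of the orange inlet's lever, 100 mm from the pivot. The lever is a bar 14 mm thick, from 126 to 148 mm above the bench, dark steel with its last 34 mm orange, on a hub 28 mm across, top at 152 mm. Air under the bar: 7 mm over the dial plate, 11 mm over the duct's crown (mouth ring: up to 120 mm), open beside the duct
- glue: loose white glue bottle with a red cap, 42 mm in diameter, 105 mm tall, origin under its base; to be left alone
- squares: loose stack of thin plywood and card squares, 60 x 60 x 30 mm, origin under its centre; to be left alone
- reel: loose black reel of copper wire standing on its flange, 60 mm in diameter, 40 mm tall, origin under its centre; to be left alone
- screwdriver: loose screwdriver with a green handle lying on the bench along its x, origin under its middle; to be left alone

How it is judged:
By the outcome, as a careful person would: the job done as asked, in the order asked, and still so for the second after the job is handed in, with the robot touching nothing.
It also fails if it takes over 61 s, if anything falls off the work surface, if the arm or the gripper's body presses on something with over 40 N, if the wrist force passes 120 N, or if a joint passes its speed limit or range.

ROBOT

A 6-joint arm with a two-finger parallel gripper is mounted at the origin on the work surface. World frame = base frame: x ahead of the robot, y to its left, z up, the work surface at z = 0. Lengths are in m, angles in rad, forces in N, time in s.
With the tool pointing down it reaches from about 0.375 to 0.9 m from the base axis. Payload 3.1 kg.
Tool frame: the origin (TCP) lies on the centre line of the jaws, within the pads' length; the fingertips stand 17 mm ahead of it and the grasp point (between the pads) lies 2 mm behind it (bot.finger_overhang is the distance from the TCP to the fingertips, in m); z points along the fingers, x is the direction in which the jaws open and shut, and the axes are right-handed (so a half turn about z gives the same grasp; the last joint's range is limited). The gripper opens to 87 mm and grips with 3 to 60 N. Pads are 19 mm wide; open, the fingers measure 117 mm over their backs; the gripper's body (75 mm by 190 mm) begins 51 mm behind the grasp point.
Start: joints at [1.107, 0.527, 1.433, -0, 1.181, -0.178], TCP at [0.176, 0.6, 0.24] pointing down, gripper open.
Joint ranges: [-3.08, 3.08], [-0.75, 2.2], [0.22, 2.44], [-1.43, 4.57], [0, 2.65], [-2.85, 2.85]. Speed limits (rad/s): [2.79, 2.79, 3.14, 3.14, 3.14, 3.14].

INTERFACE

Orientations are given as a rotation vector (axis times angle).
In Python, from plant import bot, camera, calibration, ticket gives the robot as it stands. The module is installed in compiled form; this text tells all that it offers.
- The arm moves only by the tool step_arm, never from a script. Its argument "targets" is text: rows parted by semicolons, each of 6 numbers parted by spaces: the shift along the tool's x, y, z normalised to -1 to 1, where 1 is 4 cm, then the turn, a rotation vector about the tool's x, y, z normalised to -1 to 1, where 1 is 0.12 rad. A call has 1 to 12 rows; each row shifts and turns the pose as measured when the row begins, along the tool's axes as they then stand; what a row does not reach is not made up. A row lasts 1/12 s, in which the tool goes at most 41.7 mm and 7.16 degrees, less where a joint would pass 70% of its speed; a pose out of reach is approached as far as the arm can. A call with a number of a shift or a turn outside -1 to 1 is refused whole. A call with a gripper value outside its range is refused whole. "grip" is the closure, from -1 (fully open) to 1 (shut), so that 0 is half open, set as the call begins (left out, the last holds). The fingers move at their own pace and stop on an object; "force" is the grip in N (left out, the last holds). Time passes only in rows, so rows that do not move let the fingers close. It gives the time, the measured TCP pose, the force and the opening at its end, in the units of the state.
- bot.get_obs(): the state, without advancing time (a new reading comes with each control period).
- camera(name): name is "scene" or "top"; returns the picture (480x640x3 uint8, blue, green, red); there is no depth.
- calibration(name): a dict with "camera_matrix" (3x3 intrinsics, pixels), "world_from_camera" (4x4, takes a point from camera to world coordinates). Camera axes: x right, y up, looking along -z (the intrinsics and any distortion apply to the point x, -y, -z); pixel columns grow to the right and rows downward; lengths in m; the calibration is good to about 2 mm. A picture is of the moment at which its call begins. calibration takes no time and is no camera call.
- ticket.close_job(): hands the job in, once; it reports no verdict.
The state is a dict: "time": time; "joint_positions": joint angles; "joint_vel": joint speeds; "joint_torque": joint torques, N m; "position": TCP position; "ee_rot": TCP orientation; "ft_force": force on the tool from outside, world axes, zero at the start; "wrist_torque": the same for the moment, N m; "finger_gap": finger opening in m.
Only numpy, scipy, OpenCV 4.12 (cv2) and the standard library are available. Lean on these libraries where they do the work, as an engineer would, in place of code of your own. Each camera call takes 0.05 s, during which the arm holds its last target. There are 200 camera calls.

## Working session

There is one attempt and no reset: what is moved stays moved. The work goes in short steps, Python scripts to look and compute and a tool call to move; the robot and the scene stay as the last step left them, time stands still between calls to the robot, and variables do not carry over. Pictures are saved under pics/ and viewed, about 8 in all and at most 12, crops included, and the job is handed in when it is done.

Besides the shell and the picture viewer there is one more tool, called by a JSON object that holds its "fn" and its "kwargs". step_arm: Moves the arm, as the interface text tells. Its arguments: {"type":"object","properties":{"targets":{"type":"string"},"grip":{"type":"number"},"force":{"type":"number"}},"required":["targets"]}

```bash
mkdir -p pics; python3 - <<'E'
from plant import bot,camera,calibration
import cv2
for n in("scene","top"):
    cv2.imwrite(f"pics/{n}0.png",camera(n)); c=calibration(n); print(n,c["camera_matrix"],c["world_from_camera"],[k for k in c])
print(bot.get_obs(),bot.finger_overhang)
E
```

```text
scene [[454.07876781   0.         312.58086754]
 [  0.         454.07876781 240.64065825]
 [  0.           0.           1.        ]] [[-0.09621904 -0.56895294  0.81672177  1.47994009]
 [ 0.99525585 -0.06687394  0.07066597  0.0851971 ]
 [ 0.01441179  0.81964653  0.57268829  0.75812448]
 [ 0.          0.          0.          1.        ]] ['camera_matrix', 'world_from_camera']
top [[439.09558975   0.         323.38422466]
 [  0.         439.09558975 239.35498516]
 [  0.           0.           1.        ]] [[-0.00617585  0.98736748 -0.15832665  0.40161426]
 [-0.99996873 -0.00531574  0.00585543  0.00440928]
 [ 0.00493984  0.15835786  0.98736943  1.23032079]
 [ 0.          0.          0.          1.        ]] ['camera_matrix', 'world_from_camera']
{'time': 0.1, 'joint_positions': array([ 1.10748400e+00,  5.28367039e-01,  1.43380531e+00,  1.01141162e-05,
        1.18139204e+00, -1.78563585e-01]), 'joint_vel': array([ 3.26391589e-04, -2.99025114e-03, -3.13034487e-03,  1.29456953e-04,
        4.69868977e-04, -1.73408683e-05]), 'joint_torque': array([-7.86971868e-04, -4.40989172e+01, -1.77149606e+01,  6.34776265e-02,
        5.34224231e-02, -3.79125015e-05]), 'position': array([0.17528908, 0.59924836, 0.23866334]), 'ee_rot': array([ 2.51347607,  1.8832256 , -0.00277489]), 'ft_force': array([-0.13101618, -0.61610442,  0.23031144]), 'wrist_torque': array([0.0117218 , 0.02729268, 0.01157588]), 'finger_gap': 0.08684364107605871} 0.017
```

View pics/top0.png

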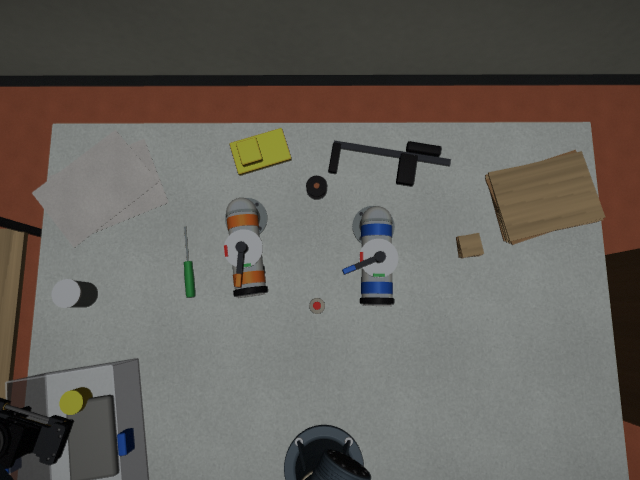

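View pics/scene0.png

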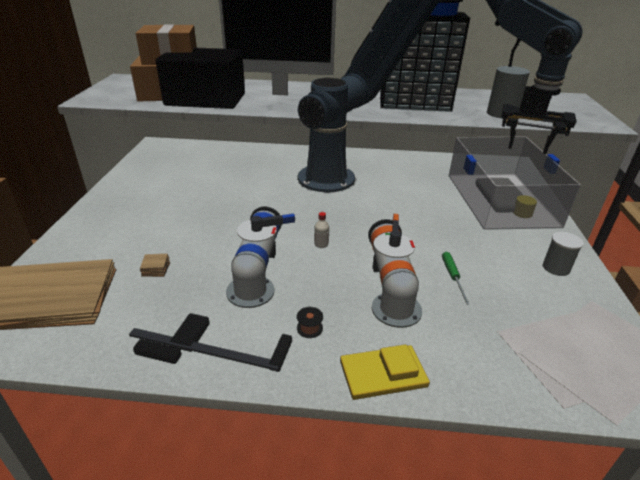

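Top view: the blue pivot is near (380,257) with its lever pointing left and slightly down to (346,271). The orange pivot is near (242,248) with its lever pointing down. Both mouths face the robot, and the glue is at (317,305). Next I'll measure these.

```bash
cat > h.py <<'E'
import cv2,numpy as np
from plant import bot,camera,calibration
def ray(n,uv,z):
    c=calibration(n);K=c["camera_matrix"];T=c["world_from_camera"]
    d=np.linalg.solve(K,[uv[0],uv[1],1.]);d=T[:3,:3]@(d*[1,-1,-1]);o=T[:3,3]
    return (o+d*(z-o[2])/d[2])[:2]
def proj(n,p):
    c=calibration(n);K=c["camera_matrix"];T=c["world_from_camera"]
    q=T[:3,:3].T@(np.array(p)-T[:3,3]);q=K@(q*[1,-1,-1]);return q[:2]/q[2]
def blobs(img,box,lo,hi,mina=6):
    u0,v0,u1,v1=box;h=cv2.cvtColor(img[v0:v1,u0:u1],cv2.COLOR_BGR2HSV)
    m=cv2.inRange(h,np.array(lo),np.array(hi))
    n,l,s,c=cv2.connectedComponentsWithStats(m)
    return [(int(s[i,4]),(c[i]+[u0,v0]).round(1),s[i,:4]+[u0,v0,0,0]) for i in range(1,n) if s[i,4]>=mina]
E
python3 - <<'E'
from h import *
im=camera("top");cv2.imwrite("pics/t1.png",im)
B=(335,195,410,310);O=(215,190,280,305)
for nm,b in(("B",B),("O",O)):
  for c,lo,hi in(("white",(0,0,175),(180,40,255)),("red",(0,150,60),(5,255,255)),("red2",(172,150,60),(180,255,255)),("green",(45,90,60),(85,255,255)),("blue",(100,150,50),(125,255,255)),("orange",(6,150,60),(20,255,255))):
    print(nm,c,[(a,*x,*ray("top",x,.148 if c in("blue","orange") else .119).round(4),list(s)) for a,x,s in blobs(im,b,lo,hi)])
z=np.hstack([cv2.resize(im[v:v+115,u:u+80],None,fx=5,fy=5,interpolation=cv2.INTER_CUBIC) for u,v in((335,195),(210,190))])
cv2.imwrite("pics/t1z.png",z)
print("glue",ray("top",(317,306),.105))
E
```

```text
B white []
B red [(28, np.float64(361.0), np.float64(256.2), np.float64(0.5358), np.float64(-0.0978), [np.int64(360), np.int64(252), np.int64(3), np.int64(10)])]
B red2 []
B green [(32, np.float64(378.8), np.float64(274.9), np.float64(0.4879), np.float64(-0.1419), [np.int64(373), np.int64(274), np.int64(12), np.int64(3)])]
B blue [(323, np.float64(376.5), np.float64(229.2), np.float64(0.6002), np.float64(-0.1353), [np.int64(362), np.int64(224), np.int64(30), np.int64(12)]), (66, np.float64(349.0), np.float64(268.9), np.float64(0.5009), np.float64(-0.0648), [np.int64(343), np.int64(265), np.int64(13), np.int64(9)]), (330, np.float64(376.5), np.float64(287.0), np.float64(0.456), np.float64(-0.1317), [np.int64(362), np.int64(282), np.int64(30), np.int64(12)])]
B orange []
O white []
O red [(25, np.float64(225.4), np.float64(250.0), np.float64(0.5537), np.float64(0.2479), [np.int64(224), np.int64(245), np.int64(4), np.int64(11)])]
O red2 []
O green [(18, np.float64(246.7), np.float64(264.8), np.float64(0.5155), np.float64(0.1928), [np.int64(244), np.int64(264), np.int64(7), np.int64(3)])]
O blue []
O orange [(330, np.float64(242.0), np.float64(220.1), np.float64(0.6252), np.float64(0.2021), [np.int64(227), np.int64(214), np.int64(31), np.int64(15)]), (344, np.float64(248.4), np.float64(277.5), np.float64(0.4811), np.float64(0.183), [np.int64(233), np.int64(271), np.int64(32), np.int64(16)])]
glue [0.4111331  0.01496787]
```

View pics/t1z.png

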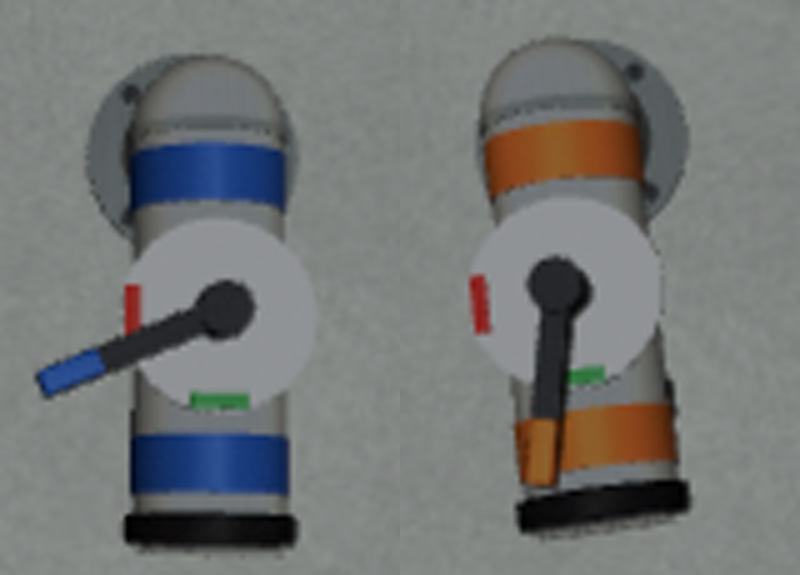

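```bash
python3 - <<'E'
from h import *
im=cv2.imread("pics/t1.png")
an=lambda d:np.arctan2(d[1],d[0])
Z={}
for nm,box,lo,hi,hub,off in(("B",(335,195,410,310),(100,150,50),(125,255,255),(380,256.6),0),("O",(215,190,280,305),(6,150,60),(20,255,255),(241.4,247.2),0)):
  g=cv2.cvtColor(im,cv2.COLOR_BGR2HSV)
  u0,v0,u1,v1=box
  m=np.zeros(im.shape[:2],np.uint8);s=g[v0:v1,u0:u1]
  m[v0:v1,u0:u1]=((s[...,2]>118)&(s[...,1]<60)*(s[...,2]>118)).astype(np.uint8)
  n,l,st,c=cv2.connectedComponentsWithStats(m)
  print(nm,"light",[(st[i],c[i].round(1)) for i in range(1,n) if st[i,4]>100])
  H=ray("top",hub,.152);print(" hub",H)
for nm,dc,red,gr in(("B",(379,257.8),(361,256.2),(378.8,274.9)),("O",(243,248.2),(225.4,250),None)):
  D=ray("top",dc,.119);print(nm,"dial",D,"yaw red",an(ray("top",red,.119)-D)-np.pi/2, "yaw green", gr and an(D-ray("top",gr,.119)))
# duct side edges via mouth ring centre & far band : zoom coords -> px
f=lambda x,y,u,v:(x/5+u,y/5+v)
print("B ductyaw",an(ray("top",(376.5,229.2),.1)-ray("top",(376.5,287),.1)))
b1=f(564-400,157,210,190);b2=f(597-400,437,210,190)
print("O ductyaw",an(ray("top",b1,.1)-ray("top",b2,.1)))
print("B tip",an(ray("top",f(71,373,335,195),.148)-ray("top",(380,256.6),.152)))
print("O tip",an(ray("top",f(540-400,452,210,190),.148)-ray("top",(241.4,247.2),.152)))
E
```

```text
B light [(array([ 335,  195,   75,  115, 6034], dtype=int32), array([371.7, 250.9]))]
 hub [ 0.53057654 -0.14174109]
O light [(array([ 215,  190,   65,  115, 4939], dtype=int32), array([247.2, 247.5]))]
 hub [0.55593255 0.20127428]
B dial [ 0.53146083 -0.14358249] yaw red -0.09488728641397803 yaw green -0.037869062472214006
O dial [0.55805451 0.2031582 ] yaw red 0.097787800768105 yaw green None
B ductyaw -0.025341365981147546
O ductyaw 0.13738807979070114
B tip 1.9606534657586492
O tip 3.0543584495560916
```

{"fn": "step_arm", "kwargs": {"targets": "0 0 -0.5 0 0 0;-0.6 0.6 0 0 0 0;-0.6 0.6 0 0 0 0;-0.6 0.6 0 0 0 0;-0.6 0.6 0 0 0 0;-0.6 0.6 0 0 0 0;-0.6 0.6 0 0 0 0;-0.6 0.6 0 0 0 0;-0.6 0.6 0 0 0 0;-0.6 0.6 0 0 0 0;-0.6 0.6 0 0 0 0;-0.6 0.6 0 0 0 0", "grip": 1, "force": 10}}

```text
time: 1.15
position: [0.3576, 0.2641, 0.2562]
ee_rot: [-2.5, -1.901, 0.004]
ft_force: [0.5, 0.0, -0.6]
finger_gap: 0.0149
```

```bash
cat >> h.py <<'E'
from scipy.spatial.transform import Rotation as R
def rel(p,phi):
    "remaining move in tool units: shifts (1=4cm), yaw units about tool z (1=.12)"
    o=bot.get_obs();M=R.from_rotvec(o["ee_rot"]).as_matrix()
    f=np.arctan2(M[1,0],M[0,0]);d=(phi-f+np.pi)%(2*np.pi)-np.pi
    G=np.array([[np.cos(phi),np.sin(phi),0],[np.sin(phi),-np.cos(phi),0],[0,0,-1]]).T
    G=np.column_stack([[np.cos(phi),np.sin(phi),0],[np.sin(phi),-np.cos(phi),0],[0,0,-1]])
    rv=R.from_matrix(M.T@G).as_rotvec()
    print("t",round(o["time"],2),"pos",o["position"].round(4),"phi",round(f,3),"q1,q6",o["joint_positions"][[0,5]].round(2),"F",o["ft_force"].round(1),"gap",round(o["finger_gap"],4))
    print("shift",(M.T@(np.array(p)-o["position"])/.04).round(2),"turn",(rv/.12).round(2))
def lever(piv,th,r,gap,side,z=.147,half=.0095):
    "finger centre at radius r beside lever at world angle th; side=-1 on its clockwise face"
    u=np.array([np.cos(th),np.sin(th)]);n=np.array([-u[1],u[0]])
    return [*(np.array(piv)+r*u+side*(.007+half+gap)*n),z]
PB=(.531,-.1425);PO=(.557,.202)
E
python3 -c "
from h import *
rel(lever(PB,1.96,.08,.015,-1,.26),-1.18)"
```

```text
t 1.15 pos [0.3576 0.2641 0.2562] phi 1.3 q1,q6 [ 0.38 -0.92] F [ 0.5  0.  -0.6] gap 0.0149
shift [-6.57  6.29 -0.1 ] turn [ 0.    0.03 20.67]
```

{"fn": "step_arm", "kwargs": {"targets": "-0.6 0.58 0 0 0 0;-0.6 0.58 0 0 0 0;-0.6 0.58 0 0 0 0;-0.6 0.58 0 0 0 0;-0.6 0.58 0 0 0 0;-0.6 0.58 0 0 0 0;-0.6 0.58 0 0 0 0;-0.6 0.58 0 0 0 0;-0.6 0.58 0 0 0 0;-0.6 0.58 0 0 0 0;-0.6 0.58 0 0 0 0;0 0 0 0 0 1"}}

```text
time: 2.15
position: [0.5404, -0.083, 0.2549]
ee_rot: [2.616, 1.736, -0.002]
ft_force: [0.8, -1.1, 1.4]
finger_gap: 0.0003
```

{"fn": "step_arm", "kwargs": {"targets": "0 0 0 0 0 1;0 0 0 0 0 1;0 0 0 0 0 1;0 0 0 0 0 1;0 0 0 0 0 1;0 0 0 0 0 1;0 0 0 0 0 1;0 0 0 0 0 1;0 0 0 0 0 1;0 0 0 0 0 1;0 0 0 0 0 1;0 0 0 0 0 1"}}

```text
time: 3.15
position: [0.5389, -0.0871, 0.2504]
ee_rot: [3.098, -0.514, -0.013]
ft_force: [0.0, 0.6, -0.1]
finger_gap: 0.0006
```

{"fn": "step_arm", "kwargs": {"targets": "0 0 0 0 0 1;0 0 0 0 0 1;0 0 0 0 0 1;0 0 0 0 0 1;0 0 0 0 0 1;0 0 0 0 0 1;0 0 0 0 0 1;0 0 0 0 0 1"}}

```text
time: 3.82
position: [0.5368, -0.0863, 0.248]
ee_rot: [2.468, -1.933, -0.02]
ft_force: [-0.3, 0.0, -0.3]
finger_gap: 0.0007
```

```bash
python3 -c "
from h import *
rel(lever(PB,1.96,.08,.015,-1,.26),-1.18)"
```

```text
t 3.82 pos [ 0.5368 -0.0863  0.248 ] phi -1.329 q1,q6 [-0.36  0.97] F [-0.3  0.  -0.3] gap 0.0007
shift [-0.77 -0.   -0.3 ] turn [ 0.1   0.06 -1.24]
```

{"fn": "step_arm", "kwargs": {"targets": "-0.4 0 0 0 0 -0.6;-0.4 0 0 0.1 0.06 -0.64;0 0 0.4 0 0 0;0 0 0.4 0 0 0;0 0 0.4 0 0 0"}}

```text
time: 4.23
position: [0.5301, -0.0552, 0.2014]
ee_rot: [-2.61, 1.745, -0.013]
ft_force: [-0.2, -0.1, -0.3]
finger_gap: 0.0008
```

```bash
python3 -c "
from h import *
rel(lever(PB,1.96,.08,.015,-1),-1.18)
im=camera('top');cv2.imwrite('pics/t2.png',cv2.resize(im[190:320,310:430],None,fx=4,fy=4,interpolation=cv2.INTER_CUBIC))
im=camera('scene');cv2.imwrite('pics/s2.png',cv2.resize(im[160:310,210:360],None,fx=4,fy=4,interpolation=cv2.INTER_CUBIC))
"
```

```text
t 4.23 pos [ 0.5301 -0.0552  0.2014] phi -1.179 q1,q6 [-0.31  0.87] F [-0.2 -0.1 -0.3] gap 0.0008
shift [0.02 0.03 1.36] turn [-0.05 -0.05  0.01]
```

View pics/s2.png

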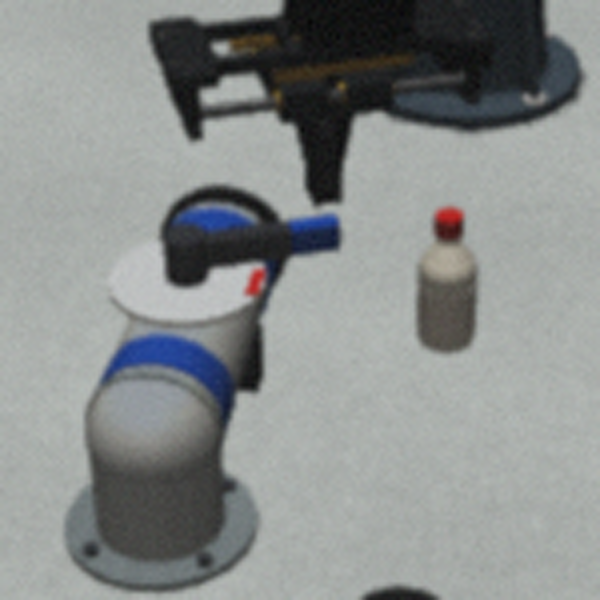

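The closed fingertip is at (325,195), just beside and behind the lever's blue end at (320,232), and the glue at (447,280) is well clear. I'll descend now.

{"fn": "step_arm", "kwargs": {"targets": "0 0 0.5 0 0 0;0 0 0.5 0 0 0;0 0.03 0.45 0 0 0;0 0 0 0 0 0"}}

```text
time: 4.67
position: [0.5297, -0.0563, 0.1425]
ee_rot: [-2.61, 1.746, -0.01]
ft_force: [-1.0, 0.7, 0.1]
finger_gap: 0.0006
```

```bash
python3 -c "
from h import *
rel(lever(PB,1.96,.08,.0,-1),-1.18)"
```

```text
t 4.67 pos [ 0.5297 -0.0563  0.1425] phi -1.179 q1,q6 [-0.32  0.86] F [-1.   0.7  0.1] gap 0.0006
shift [ 0.01  0.37 -0.11] turn [-0.04 -0.04  0.01]
```

{"fn": "step_arm", "kwargs": {"targets": "0 0.1 -0.12 0 0 0;0 0.1 0 0 0 0;0 0.08 0 0 0 0;0 0.08 0 0 0 0"}}

```text
time: 5.0
position: [0.5187, -0.0628, 0.1512]
ee_rot: [-2.607, 1.745, -0.02]
ft_force: [1.3, 1.4, -1.4]
finger_gap: 0.0005
```

{"fn": "step_arm", "kwargs": {"targets": "0 0.12 0 0 0 -0.5;0 0.12 0 0 0 -0.5;0 0.12 0 0 0 -0.5;0 0.12 0 0 0 -0.5;0 0.12 0 0 0 -0.5;0 0.12 0 0 0 -0.5"}}

```text
time: 5.5
position: [0.4967, -0.0769, 0.1571]
ee_rot: [-2.88, 1.23, -0.043]
ft_force: [1.4, 1.7, -2.1]
finger_gap: 0.0008
```

```bash
python3 -c "
from h import *
th=2.32
rel(lever(PB,th,.08,.0,-1),th-np.pi)"
```

```text
t 5.5 pos [ 0.4967 -0.0769  0.1571] phi -0.807 q1,q6 [-0.38  0.42] F [ 1.4  1.7 -2.1] gap 0.0008
shift [-0.22  0.08  0.25] turn [-0.16 -0.18  0.12]
```

{"fn": "step_arm", "kwargs": {"targets": "-0.1 0 0.15 -0.1 -0.1 0;-0.1 0.1 0.12 -0.08 -0.08 0;-0.02 0.12 0.03 0 0 -0.5;-0.02 0.12 0.03 0 0 -0.5;-0.02 0.12 0.03 0 0 -0.5;0 0 0 0 0 0"}}

```text
time: 6.0
position: [0.4783, -0.0831, 0.1451]
ee_rot: [2.986, -0.967, 0.009]
ft_force: [0.1, 0.1, 0.2]
finger_gap: 0.0006
```

```bash
python3 -c "
from h import *
th=2.5
rel(lever(PB,th,.08,.0,-1),th-np.pi)
im=camera('top');cv2.imwrite('pics/t3.png',cv2.resize(im[190:320,310:430],None,fx=3,fy=3,interpolation=cv2.INTER_CUBIC))
im=camera('scene');z=cv2.resize(im[160:310,210:360],None,fx=3,fy=3,interpolation=cv2.INTER_CUBIC)
cv2.imwrite('pics/c3.png',np.hstack([cv2.imread('pics/t3.png'),cv2.copyMakeBorder(z,0,390-450 if 0 else 0,0,0,0)[:390]]))
"
```

```text
t 6.0 pos [ 0.4783 -0.0831  0.1451] phi -0.626 q1,q6 [-0.4   0.23] F [0.1 0.1 0.2] gap 0.0006
shift [-0.06 -0.01 -0.05] turn [ 0.01 -0.05  0.13]
```

View pics/c3.png

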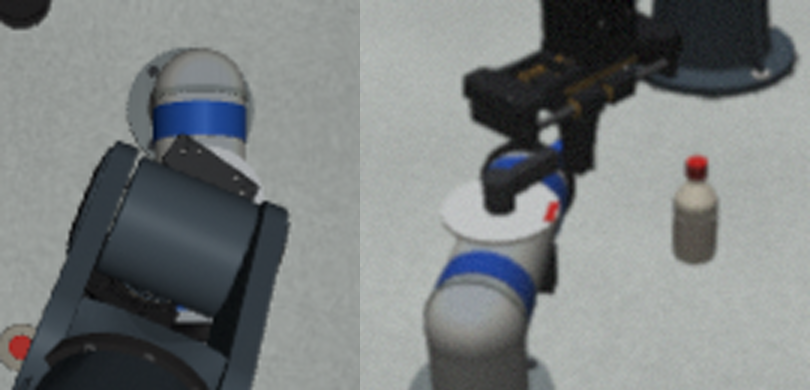

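The lever is following the finger: its end is behind the fingertip at (575,150) and the glue hasn't moved. I'll carry on to just short of the mark.

{"fn": "step_arm", "kwargs": {"targets": "-0.04 0.12 0.01 0 0 -0.5;-0.03 0.12 0 0 0 -0.5;-0.01 0.12 0 0 0 -0.5;0 0.12 0 0 0 -0.5;0 0 0 0 0 0"}}

```text
time: 6.52
position: [0.467, -0.0961, 0.1448]
ee_rot: [3.082, -0.604, 0.008]
ft_force: [1.0, 0.4, -0.4]
finger_gap: 0.0004
```

```bash
python3 -c "
from h import *
th=2.74
rel(lever(PB,th,.08,.0,-1),th-np.pi)"
```

```text
t 6.52 pos [ 0.467  -0.0961  0.1448] phi -0.387 q1,q6 [-0.44 -0.05] F [ 1.   0.4 -0.4] gap 0.0004
shift [-0.07  0.03 -0.06] turn [ 0.   -0.04  0.12]
```

{"fn": "step_arm", "kwargs": {"targets": "-0.05 0.12 0 0 0 -0.4;-0.03 0.12 -0.02 0 0 -0.5;0 0.12 0 0 0 -0.5;0 0.12 0 0 0 -0.5;0 0 0 0 0 0"}}

```text
time: 6.93
position: [0.458, -0.1111, 0.1452]
ee_rot: [-3.13, 0.257, -0.004]
ft_force: [-0.9, -0.7, 0.8]
finger_gap: 0.0001
```

```bash
python3 -c "
from h import *
th=3.0
rel(lever(PB,th,.08,.0,-1),th-np.pi)
im=camera('scene');cv2.imwrite('pics/s4.png',cv2.resize(im[180:300,210:350],None,fx=5,fy=5,interpolation=cv2.INTER_CUBIC))"
```

```text
t 6.93 pos [ 0.458  -0.1111  0.1452] phi -0.164 q1,q6 [-0.48 -0.32] F [-0.9 -0.7  0.8] gap 0.0001
shift [-0.08  0.11 -0.05] turn [-0.01 -0.02 -0.19]
```

View pics/s4.png

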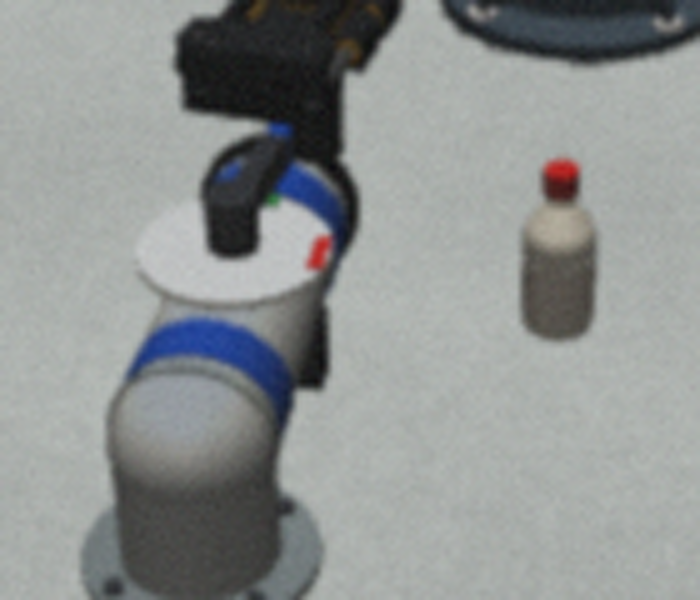

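{"fn": "step_arm", "kwargs": {"targets": "-0.05 0.09 -0.03 0 0 -0.3;-0.03 0.09 -0.02 0 0 -0.3;0 0.08 0 0 0 -0.2;0 0 0 0 0 0"}}

```text
time: 7.32
position: [0.4539, -0.1188, 0.1468]
ee_rot: [-3.136, 0.123, -0.003]
ft_force: [-0.2, 0.1, 0.1]
finger_gap: 0.0006
```

```bash
python3 -c "
from h import *
th=3.11
rel(lever(PB,th,.08,.0,-1),th-np.pi)
im=camera('scene')
print(blobs(im,(240,195,285,222),(100,150,40),(125,255,255),3))
for th in(2.9,3.0,3.05,3.11,3.2):
  u=np.array([np.cos(th),np.sin(th)]);
  print(th,[proj('scene',[*(np.array(PB)+r*u),.148]).round(1) for r in(.066,.1)])
"
```

```text
t 7.32 pos [ 0.4539 -0.1188  0.1468] phi -0.078 q1,q6 [-0.5  -0.42] F [-0.2  0.1  0.1] gap 0.0006
shift [-0.05  0.12 -0.  ] turn [-0.02 -0.02 -0.39]
[(14, array([263.7, 204.5]), array([262, 203,   4,   4])), (66, array([269.3, 217. ]), array([263, 213,  14,   9]))]
2.9 [array([266. , 206.2]), array([271.2, 200.1])]
3.0 [array([263.7, 205.8]), array([267.7, 199.6])]
3.05 [array([262.5, 205.6]), array([265.9, 199.3])]
3.11 [array([261. , 205.5]), array([263.8, 199.1])]
3.2 [array([258.8, 205.4]), array([260.5, 199. ])]
```

{"fn": "step_arm", "kwargs": {"targets": "-0.03 0.05 0 0 0 -0.2;0 0.05 0 0 0 -0.1;0 0 0 0 0 0"}}

```text
time: 7.62
position: [0.4529, -0.1217, 0.1468]
ee_rot: [-3.138, 0.074, -0.004]
ft_force: [0.3, 0.4, -0.0]
finger_gap: 0.0003
```

```bash
python3 -c "
from h import *
th=3.11
rel(lever(PB,th,.08,.0,-1),th-np.pi)
im=camera('scene')
print(blobs(im,(240,195,285,222),(100,150,40),(125,255,255),3))
"
```

```text
t 7.62 pos [ 0.4529 -0.1217  0.1468] phi -0.047 q1,q6 [-0.5  -0.46] F [ 0.3  0.4 -0. ] gap 0.0003
shift [-0.03  0.05 -0.  ] turn [-0.03 -0.02 -0.13]
[(13, array([262.6, 204.1]), array([261, 202,   4,   5])), (67, array([269. , 216.9]), array([263, 213,  14,   9]))]
```

{"fn": "step_arm", "kwargs": {"targets": "0 -0.3 0 0 0 0;0 -0.5 0 0 0 0;0 -0.2 -0.9 0 0 0;0 0 -0.9 0 0 0;0 -0.3 -0.6 0 0 0;0 -0.9 0 0 0 0;0 -0.9 0 0 0 0;0 -0.9 0 0 0 0;0 -0.9 0 0 0 0;0 -0.9 0 0 0 0;0 -0.9 0 0 0 0;0 0 0 0 0 0"}}

```text
time: 8.67
position: [0.4754, 0.1533, 0.2489]
ee_rot: [3.139, -0.111, 0.025]
ft_force: [0.4, 0.0, -0.1]
finger_gap: 0.0006
```

```bash
python3 - <<'E'
from h import *
rel(lever(PO,3.054,.08,.015,1,.26),3.054-np.pi)
im=camera("top");cv2.imwrite("pics/t5f.png",im)
for c,lo,hi in(("red",(0,150,60),(5,255,255)),("green",(45,90,60),(85,255,255)),("blue",(100,150,50),(125,255,255))):
  print(c,blobs(im,(335,195,410,310),lo,hi))
cv2.imwrite("pics/t5.png",cv2.resize(im[195:310,335:415],None,fx=5,fy=5,interpolation=cv2.INTER_CUBIC))
E
```

```text
t 8.67 pos [0.4754 0.1533 0.2489] phi -0.071 q1,q6 [0.09 0.16] F [ 0.4  0.  -0.1] gap 0.0006
shift [-0.06 -0.61 -0.28] turn [-0.   -0.13  0.14]
red [(33, array([361., 257.]), array([360, 252,   3,  11]))]
green [(9, array([374.4, 274.7]), array([373, 274,   4,   3])), (6, array([383.5, 275. ]), array([383, 274,   2,   3]))]
blue [(321, array([376.5, 229.2]), array([362, 224,  30,  12])), (341, array([376.6, 287.7]), array([362, 282,  30,  15]))]
```

View pics/t5.png

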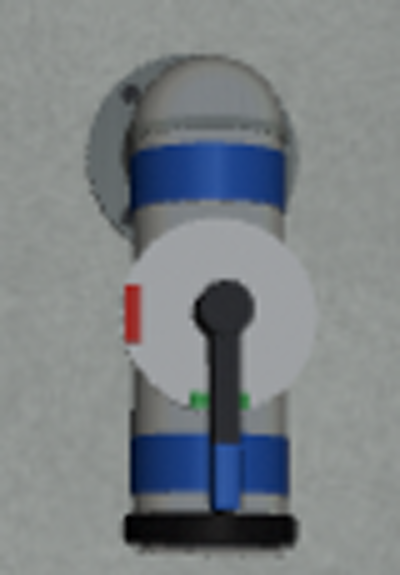

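```bash
python3 - <<'E'
from h import *
an=lambda d:np.arctan2(d[1],d[0])%(2*np.pi)
f=lambda x,y:(x/5+335,y/5+195)
H=ray("top",f(225,307),.152)
print(H,"tip",an(ray("top",f(228,508),.148)-H),"mid",an(ray("top",f(228,440),.148)-H))
D=ray("top",f(220.5,314),.119)
print("red",an(ray("top",(361,257),.119)-D)+np.pi/2,"green",an(ray("top",(378.8,274.9),.119)-D),"dial",D)
# red & green vs each other w/ duct edges
for a,b in(((131,180),(133,465)),((286,180),(288,465)),((209,175),(211,464))): print("duct",an(ray("top",f(*b),.09)-ray("top",f(*a),.09)))
E
```

```text
[ 0.53107433 -0.14175433] tip 3.135268997943801 mid 3.1456758633196173
red 3.091550351321253 green 3.0978779282116435 dial [ 0.5314594  -0.14383743]
duct 3.1286834248552724
duct 3.1174940161291356
duct 3.122955052177162
```

The blue lever now lies over the middle of the green mark at (220,400). The camera puts it at about 3.13 and the finger geometry at 3.09, against a target of about 3.11, so it's open. Orange is next.

{"fn": "step_arm", "kwargs": {"targets": "-0.06 -0.6 0.3 0 -0.13 0.14;0 0 0.5 0 0 0;0 0 0.5 0 0 0;0 0 0.5 0 0 0;0 0 0 0 0 0"}}

```text
time: 9.13
position: [0.4773, 0.1729, 0.176]
ee_rot: [3.133, -0.142, 0.011]
ft_force: [-0.4, -0.3, -0.9]
finger_gap: 0.0005
```

```bash
python3 -c "
from h import *
th=3.054
rel(lever(PO,th,.08,.0,1),th-np.pi)"
```

```text
t 9.13 pos [0.4773 0.1729 0.176 ] phi -0.091 q1,q6 [0.13 0.23] F [-0.4 -0.3 -0.9] gap 0.0005
shift [-0.09 -0.49  0.72] turn [ 0.04 -0.06 -0.03]
```

{"fn": "step_arm", "kwargs": {"targets": "-0.05 0 0.35 0 0 0;-0.03 0 0.3 0 0 0;0 0 0 0 0 0;0 -0.1 0 0 0 0;0 -0.1 0 0 0 0;0 -0.1 0 0 0 0;0 -0.1 0 0 0 0;0 0 0 0 0 0"}}

```text
time: 9.8
position: [0.4804, 0.1851, 0.1542]
ee_rot: [3.132, -0.157, 0.022]
ft_force: [0.0, -0.3, 0.3]
finger_gap: 0.0005
```

```bash
python3 -c "
from h import *
th=3.054
rel(lever(PO,th,.08,.0,1),th-np.pi)"
```

```text
t 9.8 pos [0.4804 0.1851 0.1542] phi -0.1 q1,q6 [0.16 0.26] F [ 0.  -0.3  0.3] gap 0.0005
shift [-0.14 -0.17  0.18] turn [ 0.04 -0.12 -0.1 ]
```

{"fn": "step_arm", "kwargs": {"targets": "-0.1 0 0.2 0 -0.1 0;-0.05 -0.1 0.02 0 0 0;-0.05 -0.12 0.02 0 0 0.4;-0.05 -0.12 0.02 0 0 0.5;-0.05 -0.12 0.02 0 0 0.5;-0.05 -0.12 0.02 0 0 0.5;0 0 0 0 0 0"}}

```text
time: 10.38
position: [0.4701, 0.2111, 0.1416]
ee_rot: [3.09, -0.524, 0.006]
ft_force: [0.1, -1.0, 1.2]
finger_gap: 0.0004
```

```bash
python3 -c "
from h import *
th=2.83
rel(lever(PO,th,.08,.0,1),th-np.pi)"
```

```text
t 10.38 pos [0.4701 0.2111 0.1416] phi -0.336 q1,q6 [0.21 0.55] F [ 0.1 -1.   1.2] gap 0.0004
shift [ 0.14 -0.04 -0.13] turn [ 0.06 -0.04 -0.2 ]
```

{"fn": "step_arm", "kwargs": {"targets": "0.06 0 -0.13 0 0 0;0 -0.12 0 0 0 0.3;0 -0.12 0 0 0 0.4;0 -0.12 0 0 0 0.5;0 -0.12 0 0 0 0.5;0 -0.12 0 0 0 0.5;0 0 0 0 0 0"}}

```text
time: 10.97
position: [0.4767, 0.2303, 0.1465]
ee_rot: [2.985, -0.924, -0.013]
ft_force: [0.7, -0.1, 0.2]
finger_gap: 0.0004
```

```bash
python3 -c "
from h import *
th=2.55
rel(lever(PO,th,.08,.0,1),th-np.pi)
im=camera('scene');cv2.imwrite('pics/s6.png',cv2.resize(im[180:300,330:470],None,fx=5,fy=5,interpolation=cv2.INTER_CUBIC))"
```

```text
t 10.97 pos [0.4767 0.2303 0.1465] phi -0.6 q1,q6 [0.24 0.85] F [ 0.7 -0.1  0.2] gap 0.0004
shift [ 0.06 -0.12 -0.01] turn [ 0.15  0.02 -0.07]
```

View pics/s6.png

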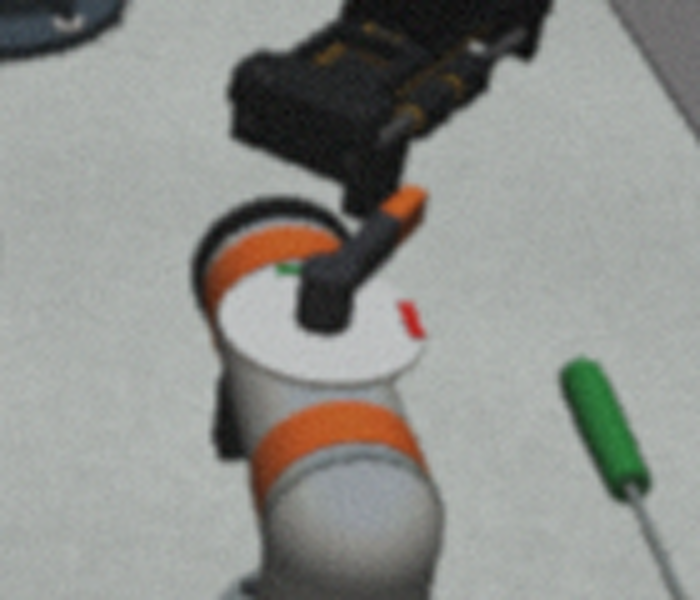

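The finger at (370,200) is pushing the orange lever round towards the red mark at (412,320). The screwdriver is clear.

{"fn": "step_arm", "kwargs": {"targets": "0.03 -0.13 0 0.1 0 0.4;0 -0.13 0 0 0 0.5;0 -0.13 0 0 0 0.5;0 -0.13 0 0 0 0.5;0 -0.13 0 0 0 0.5;0 0 0 0 0 0"}}

```text
time: 11.52
position: [0.4887, 0.2463, 0.1457]
ee_rot: [2.825, -1.338, -0.022]
ft_force: [0.3, 0.3, -0.6]
finger_gap: 0.0008
```

```bash
python3 -c "
from h import *
th=2.27
rel(lever(PO,th,.08,.0,1),th-np.pi)"
```

```text
t 11.52 pos [0.4887 0.2463 0.1457] phi -0.885 q1,q6 [0.26 1.15] F [ 0.3  0.3 -0.6] gap 0.0008
shift [-0.06 -0.18 -0.04] turn [ 0.17  0.05 -0.11]
```

{"fn": "step_arm", "kwargs": {"targets": "-0.05 -0.13 -0.02 0.15 0.05 0.3;-0.03 -0.14 -0.02 0 0 0.4;-0.02 -0.14 0 0 0 0.5;-0.02 -0.14 0 0 0 0.5;-0.02 -0.14 0 0 0 0.4;0 0 0 0 0 0"}}

```text
time: 12.02
position: [0.5032, 0.2633, 0.1463]
ee_rot: [2.645, -1.674, -0.012]
ft_force: [0.1, -0.5, -0.3]
finger_gap: -0.0001
```

```bash
python3 -c "
from h import *
th=1.95
rel(lever(PO,th,.08,.0,1),th-np.pi)"
```

```text
t 12.02 pos [0.5032 0.2633 0.1463] phi -1.128 q1,q6 [0.29 1.42] F [ 0.1 -0.5 -0.3] gap -0.0001
shift [-0.06 -0.27 -0.02] turn [0.12 0.   0.53]
```

{"fn": "step_arm", "kwargs": {"targets": "-0.05 -0.13 -0.01 0.1 0 0.5;-0.03 -0.13 0 0 0 0.5;-0.02 -0.13 0 0 0 0.5;-0.02 -0.12 0 0 0 0.5;0 -0.05 0 0 0 0.3;0 0 0 0 0 0"}}

```text
time: 12.52
position: [0.5175, 0.2728, 0.1458]
ee_rot: [2.4, -2.012, -0.011]
ft_force: [0.3, 0.8, -0.3]
finger_gap: 0.0005
```

```bash
python3 -c "
from h import *
th=1.69
rel(lever(PO,th,.08,.0,1),th-np.pi)
im=camera('scene');cv2.imwrite('pics/s7f.png',im)
print(blobs(im,(380,195,440,245),(6,150,60),(20,255,255),3))
for th in(1.6,1.69,1.75,1.8,1.9):
  u=np.array([np.cos(th),np.sin(th)]);
  print(th,[proj('scene',[*(np.array(PO)+r*u),.14]).round(1) for r in(.066,.083,.1)])
"
```

```text
t 12.52 pos [0.5175 0.2728 0.1458] phi -1.395 q1,q6 [0.29 1.69] F [ 0.3  0.8 -0.3] gap 0.0005
shift [-0.11 -0.36 -0.03] turn [ 0.1  -0.01  0.47]
[(94, array([387.6, 228.7]), array([380, 226,  19,   8])), (88, array([426.9, 232.9]), array([421, 229,  13,   9]))]
1.6 [array([421.1, 237.6]), array([428.2, 238. ]), array([435.3, 238.3])]
1.69 [array([420.7, 236.2]), array([427.6, 236.2]), array([434.6, 236.2])]
1.75 [array([420.3, 235.3]), array([427.1, 235.1]), array([433.9, 234.8])]
1.8 [array([419.8, 234.5]), array([426.6, 234.1]), array([433.2, 233.7])]
1.9 [array([418.8, 233. ]), array([425.3, 232.2]), array([431.6, 231.4])]
```

{"fn": "step_arm", "kwargs": {"targets": "-0.06 -0.1 -0.01 0.05 0 0.2;-0.03 -0.1 0 0 0 0.2;-0.02 -0.07 0 0 0 0.1;0 0 0 0 0 0"}}

```text
time: 12.9
position: [0.5266, 0.2776, 0.1461]
ee_rot: [2.341, -2.083, -0.005]
ft_force: [-0.7, -0.6, 0.1]
finger_gap: 0.0007
```

```bash
python3 -c "
from h import *
th=1.69
rel(lever(PO,th,.08,.0,1),th-np.pi)
im=camera('scene')
print(blobs(im,(380,195,440,245),(6,150,60),(20,255,255),3))
im=camera('top');cv2.imwrite('pics/t8f.png',im)
print('green',blobs(im,(230,255,270,275),(45,90,60),(85,255,255)),'red',blobs(im,(215,230,235,265),(0,150,60),(5,255,255)))
"
```

```text
t 12.9 pos [0.5266 0.2776 0.1461] phi -1.454 q1,q6 [0.3  1.75] F [-0.7 -0.6  0.1] gap 0.0007
shift [-0.03 -0.12 -0.02] turn [ 0.07 -0.02 -0.02]
[(94, array([387.6, 228.7]), array([380, 226,  20,   8])), (96, array([428.4, 235.1]), array([423, 231,  13,   9]))]
green [(18, array([246.7, 264.8]), array([244, 264,   7,   3]))] red [(6, array([224.7, 245.8]), array([224, 245,   3,   3]))]
```

{"fn": "step_arm", "kwargs": {"targets": "0 0.4 0 0 0 0;0 0.5 0 0 0 0;0 0 -0.9 0 0 0;0 0 -0.9 0 0 0;0 0 -0.7 0 0 0;0.9 0 0 0 0 0;0.9 0 0 0 0 0;0.9 0 0 0 0 0;0.9 0 0 0 0 0;0.9 0 0 0 0 0;0.9 0 0 0 0 0;0.9 0 0 0 0 0"}}

```text
time: 14.0
position: [0.5284, 0.0231, 0.2547]
ee_rot: [-2.358, 2.056, -0.019]
ft_force: [0.9, -0.0, 0.7]
finger_gap: 0.0006
```

```bash
python3 - <<'E'
from h import *
rel(lever(PO,1.75,.08,.015,1,.25),1.69-np.pi)
im=camera("top");cv2.imwrite("pics/t9f.png",im)
for c,lo,hi in(("red",(0,150,60),(5,255,255)),("green",(45,90,60),(85,255,255)),("orange",(6,150,60),(20,255,255))):
  print(c,blobs(im,(190,190,280,305),lo,hi))
cv2.imwrite("pics/t9.png",cv2.resize(im[190:305,190:280],None,fx=5,fy=5,interpolation=cv2.INTER_CUBIC))
E
```

```text
t 14.0 pos [0.5284 0.0231 0.2547] phi -1.434 q1,q6 [-0.17  1.26] F [ 0.9 -0.   0.7] gap 0.0006
shift [-6.3  -0.44  0.12] turn [-0.15 -0.    0.15]
red []
green [(127, array([191.4, 281.5]), array([190, 261,   5,  36])), (30, array([244.4, 265.1]), array([239, 264,  12,   4]))]
orange [(331, array([242.1, 220.1]), array([227, 214,  31,  15])), (67, array([208.1, 253.4]), array([202, 250,  13,   7])), (271, array([245.3, 277.3]), array([233, 271,  26,  15]))]
```

View pics/t9.png

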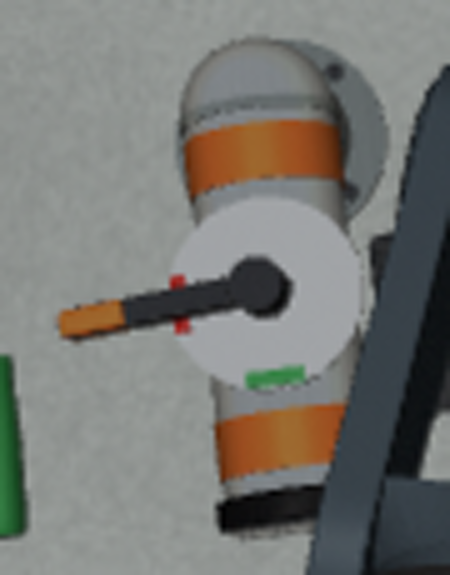

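```bash
python3 - <<'E'
from h import *
an=lambda d:np.arctan2(d[1],d[0])
f=lambda x,y:(x/5+190,y/5+190)
r=lambda p,z:ray("top",p,z)
H=r(f(257,286),.152)
print("hub",H,"lever tip",an(r(f(65,325),.148)-H),"mid",an(r(f(122,313),.148)-H), "line",an(r(f(65,325),.148)-r(f(122,313),.148)))
D=r(f(265.5,292),.119);print("dial",D)
print("target red",an(r((225.4,250),.119)-D),"target green",an(r((244.4,265.1),.119)-D)-np.pi/2)
b1=r(f(264.5,157),.1);print("red mark from pivot mean",(H+D)/2)
for a,b in(((186,165),(217,450)),((346,150),(377,430))):print("duct",an(r(f(*b),.09)-r(f(*a),.09))-np.pi/2)
E
```

```text
hub [0.55593255 0.20127428] lever tip 1.7617447264993702 mid 1.7556721060311569 line 1.7762787713878707
dial [0.55753767 0.20289143]
target red 1.6566214157521828 target green -4.612976242129097
red mark from pivot mean [0.55673511 0.20208286]
duct -4.57818226680032
duct -4.587702365807404
```

Camera: the orange lever is at about 1.76 against a target of about 1.68, so it needs roughly 0.075 rad more. I'll go back for a final nudge.

{"fn": "step_arm", "kwargs": {"targets": "-0.9 0 0 -0.1 0 0.1;-0.9 0 0 0 0 0;-0.9 0 0 0 0 0;-0.9 0 0 0 0 0;-0.9 0 0 0 0 0;-0.9 0 0 0 0 0;-0.8 0 0 0 0 0;0 0 0 0 0 0"}}

```text
time: 14.72
position: [0.5113, 0.2649, 0.2551]
ee_rot: [-2.318, 2.098, -0.035]
ft_force: [0.2, -0.0, 0.4]
finger_gap: 0.0003
```

```bash
python3 -c "
from h import *
rel(lever(PO,1.75,.08,.015,1),1.69-np.pi)"
```

```text
t 14.72 pos [0.5113 0.2649 0.2551] phi -1.471 q1,q6 [0.29 1.77] F [ 0.2 -0.   0.4] gap 0.0003
shift [-0.27  0.03  2.7 ] turn [-0.21 -0.06 -0.16]
```

{"fn": "step_arm", "kwargs": {"targets": "-0.27 0.1 0 -0.2 -0.05 0;0 0 0.6 0 0 0;0 0 0.6 0 0 0;0 0 0.5 0 0 0;0 0 0.4 0 0 0;0 0 0 0 0 0"}}

```text
time: 15.22
position: [0.5098, 0.2808, 0.1714]
ee_rot: [-2.33, 2.088, -0.014]
ft_force: [-1.2, -0.0, -0.4]
finger_gap: 0.0001
```

```bash
python3 -c "
from h import *
rel(lever(PO,1.685,.08,.0,1),1.685-np.pi)"
```

```text
t 15.22 pos [0.5098 0.2808 0.1714] phi -1.462 q1,q6 [0.31 1.77] F [-1.2 -0.  -0.4] gap 0.0001
shift [ 0.09 -0.52  0.62] turn [-0.13  0.02 -0.04]
```

{"fn": "step_arm", "kwargs": {"targets": "0.04 0 0.35 -0.1 0 0;0 0 0.2 0 0 0;0 -0.08 0 0 0 0;0 -0.1 0 0 0 0;0 -0.1 0 0 0 0;0 0 0 0 0 0"}}

```text
time: 15.72
position: [0.5257, 0.2806, 0.1525]
ee_rot: [-2.331, 2.09, -0.008]
ft_force: [-0.0, -0.5, -0.3]
finger_gap: 0.0003
```

```bash
python3 -c "
from h import *
rel(lever(PO,1.685,.08,.0,1),1.685-np.pi)"
```

```text
t 15.72 pos [0.5257 0.2806 0.1525] phi -1.462 q1,q6 [0.3  1.76] F [-0.  -0.5 -0.3] gap 0.0003
shift [ 0.04 -0.14  0.14] turn [-0.09  0.03 -0.05]
```

{"fn": "step_arm", "kwargs": {"targets": "0 0 0.12 0 0 0;0 -0.06 0 0 0 0;0 -0.06 0 0 0 0;0 -0.04 0 0 0 0;0 0 0 0 0 0"}}

```text
time: 16.13
position: [0.5315, 0.2817, 0.1491]
ee_rot: [-2.332, 2.091, -0.006]
ft_force: [-1.3, -0.0, -0.1]
finger_gap: 0.0004
```

```bash
python3 -c "
from h import *
rel(lever(PO,1.685,.08,.0,1),1.685-np.pi)
im=camera('scene')
print(blobs(im,(380,195,440,245),(6,150,60),(20,255,255),3))"
```

```text
t 16.13 pos [0.5315 0.2817 0.1491] phi -1.462 q1,q6 [0.3  1.76] F [-1.3 -0.  -0.1] gap 0.0004
shift [0.05 0.01 0.05] turn [-0.08  0.03 -0.04]
[(92, array([387.5, 228.6]), array([380, 226,  19,   8])), (105, array([428.8, 236.6]), array([423, 232,  13,  10]))]
```

{"fn": "step_arm", "kwargs": {"targets": "0 0.4 0 0 0 0;0 0.5 0 0 0 0;0 0 -0.9 0 0 0;0 0 -0.9 0 0 0;0 0 -0.7 0 0 0;0.9 0 0 0 0 0;0.9 0 0 0 0 0;0.9 0 0 0 0 0;0.9 0 0 0 0 0;0.9 0 0 0 0 0;0.9 0 0 0 0 0;0.9 0 0 0 0 0"}}

```text
time: 17.18
position: [0.5292, 0.0244, 0.2566]
ee_rot: [-2.335, 2.06, -0.035]
ft_force: [0.6, 0.2, -0.5]
finger_gap: 0.0003
```

{"fn": "step_arm", "kwargs": {"targets": "0 0.7 0 0 0 0;0 0.7 0 0 0 0;0 0.5 0 0 0 0;0 0 0 0 0 0;0 0 0 0 0 0"}}

```text
time: 17.6
position: [0.4579, 0.0038, 0.2553]
ee_rot: [-2.319, 2.073, -0.059]
ft_force: [1.0, 0.4, -0.6]
finger_gap: 0.0006
```

```bash
python3 - <<'E'
from h import *
im=camera("top");cv2.imwrite("pics/t10.png",cv2.resize(im[190:310,185:415],None,fx=3.4,fy=3.4,interpolation=cv2.INTER_CUBIC))
for c,lo,hi in(("green",(45,90,60),(85,255,255)),("orange",(6,150,60),(20,255,255))):
  print(c,[b[:2] for b in blobs(im,(190,190,280,305),lo,hi)])
an=lambda d:np.arctan2(d[1],d[0])
H=ray("top",(241.4,247.2),.152)
L=[b for b in blobs(im,(190,230,222,280),(6,150,60),(20,255,255))]
print([an(ray("top",b[1],.146)-H) for b in L],"before",an(ray("top",(208.1,253.4),.146)-H),bot.get_obs()["ft_force"],bot.get_obs()["position"])
E
```

```text
green [(124, array([191.4, 281.2])), (30, array([244.4, 265.1]))]
orange [(331, array([242.1, 220.1])), (64, array([207.6, 251.3])), (343, array([248.5, 277.2]))]
[np.float64(1.6762601889307458)] before 1.7400189679486868 [-0.78667087  0.09497183  0.00360822] [0.45771772 0.00404457 0.25514544]
```

View pics/t10.png

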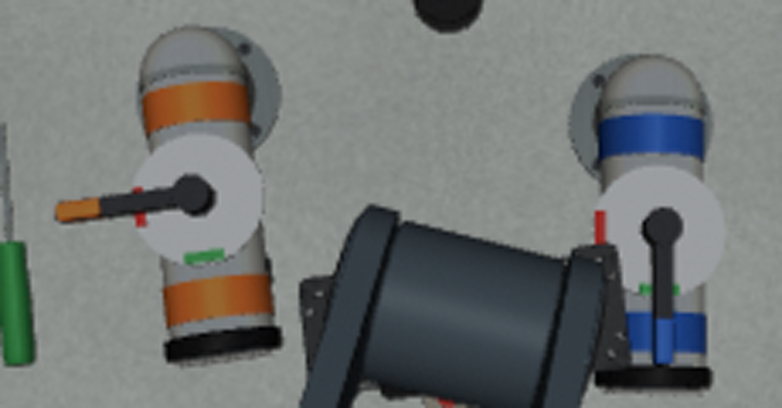

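Both levers are on their marks: orange over red at (140,207), blue over green at (660,290). The gripper is clear above everything, so I'll hand in.

```bash
python3 -c "
from plant import ticket
print(ticket.close_job())"
```

```text
the job is handed in; nothing more can be done
None
```

The fume extraction is changed over, and I handed the job in at about 17.7 s. With the closed fingertip, I first pushed the blue lever round to open. Only then did I push the orange lever round to shut, and I nudged it once more after a camera check.

| Lever | Measured world angle (rad) | Target (rad) | Where the target estimates fell |
|---|---|---|---|
| Blue | about 3.12–3.14 by camera, 3.09 by finger position | about 3.11 | marks and duct edges gave 3.09–3.13 |
| Orange | 1.68 by camera and finger position | about 1.68 | marks and duct edges gave 1.66–1.70 |

- **Uncertainty:** these estimates disagree by a few hundredths of a radian, so I'd trust each lever angle to about 0.03 rad.
- **Forces:** the wrist force read at the end of each move was about 3 N at most.
- **Loose items:** I never saw the glue, reel or screwdriver move. In the last picture the arm mostly hid the glue, and the plywood squares were outside the crop, so I didn't check those two at the end.
- **Finish:** the gripper ended clear of everything, with its fingertips about 0.24 m above the bench.

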